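# Hold the tip box unlocked

## Robot

A 6-joint arm with a two-finger parallel gripper is mounted at the origin on the work surface. World frame = base frame: x ahead of the robot, y to its left, z up, the work surface at z = 0. Lengths are in mm, angles in rad, forces in N, time in s.
With the tool pointing down it reaches from about 325 to 1000 mm from the base axis. Payload 5.1 kg.
Tool frame: the origin (TCP) lies where the fingers leave the gripper's body, on its centre line; the fingertips stand 73 mm ahead of it and the grasp point (between the pads) lies 54 mm ahead of it; z points along the fingers, y is the line along which they close (so a half turn about z gives the same grasp; the last joint's range is limited). The gripper opens to 85 mm and grips with 20 to 120 N. Pads are 22 mm wide; open, the fingers measure 114 mm over their backs; the gripper's body (76 mm by 85 mm) begins 54 mm behind the grasp point. The pads swing forward as they close: fully open they stand 13 mm farther back than shut.
Start: joints at [1.138, 0.124, 1.65, -0, 1.367, -0.083], TCP at [222.782, 610.617, 303.922] pointing down, gripper open.
Joint ranges: [-2.61, 2.61], [-1.02, 2.33], [0.03, 2.71], [-1.35, 4.49], [0.32, 2.68], [-2.91, 2.91]. Speed limits (rad/s): [2.57, 2.57, 3.14, 3.14, 3.14, 3.14].

## Interface

Orientations are given as a unit quaternion [w, x, y, z].
In Python, from rig import arm gives the robot as it stands.
- The arm moves only by the tool drive_tool, never from a script. Its arguments are lists of equal length, an entry for each row: "travel": the shift along the tool's x, y, z in cm, a list of three; "roll": the turn about the tool's z in rad. In form: {"travel": [[tx, ty, tz], ...], "roll": [roll, ...]}. A call has exactly 10 rows; each row shifts and turns the commanded pose from where the row before left it, along the tool's axes as they then stand; what a row does not reach is not made up. A row lasts 1/8 s, in which the tool goes at most 62.5 mm and 10.7 degrees, less where a joint would pass 70% of its speed; a pose out of reach is approached as far as the arm can. A call with a gripper value outside its range is refused whole. "claw" is the opening in per cent of the stroke, from 0 (shut) to 100 (fully open), set as the call begins (left out, the last holds). The fingers move at their own pace and stop on an object; "grip_force" is the grip in N (left out, the last holds). Time passes only in rows, so rows that do not move let the fingers close, or fill a call up. It gives the time, the measured TCP pose, the force, the opening and the grip force at its end, in the units of the state.
- arm.get_state(): the state, without advancing time (a new reading comes with each control period).
- arm.snapshot(name): name is "scene" or "side" or "wrist"; returns (picture, depth): 400x640x3 uint8, red, green, blue; 400x640 float32, mm along the optical axis (not along the pixel's ray), 0 where there is no reading.
- arm.camera_params(name): a dict with "intrinsics" (3x3 intrinsics, pixels), "k1" (the pictures are not rectified: a ray, as slopes to the right and down, at radius r is drawn at 1 + k1 r^2 times it, then the intrinsics apply), "T" (4x4, takes a point from camera to world coordinates); the wrist camera has in their place "tool_from_camera" (4x4, takes a point from camera to tool coordinates, whose origin is the TCP and whose axes are the flange's). Camera axes: x right, y down, z forward; pixel columns grow to the right and rows downward; lengths in mm; the calibration is good to about 2 mm. A picture is of the moment at which its call begins: read the wrist's pose just before it. camera_params takes no time and is no camera call.
- arm.close_job(): hands the job in; it is judged then, once.
The state is a dict: "time": time; "qpos": joint angles; "dq": joint speeds; "joint_torque": joint torques, N m; "eef_pos": TCP position; "eef_rot": TCP orientation; "force": force on the tool from outside, world axes, zero at the start; "moment": the same for the moment, N m; "finger_gap": opening from 0.0 (shut) to 1.0 (fully open); "gripper_force": force on a finger pad.
Only numpy, scipy, OpenCV 4.12 (cv2) and the standard library are available. Lean on these libraries where they do the work, as an engineer would, in place of code of your own. Each camera call takes 0.05 s, during which the arm holds its last target. There are 200 camera calls.

## Task

So that I can lift the tiers of the tin tip box, first swing its keeper bar shut over the row of piping tips until it clicks home. Then take the square-headed key out of the wooden block, push it fully home in the lock on the box lid, rocking it past the sticky pins, and turn it a quarter clockwise to its stop. Finish still gripping the key held turned, as the lock springs back when let go, and leave the round-headed key and everything else where it stands.

Things in the scene. Friction and masses are not known exactly. Their poses are not given: they have to be found in the camera images.
- tin_box: Grey-green tin box with two lifting tiers side by side, 200 mm (its x) by 280 mm (its y), 98 mm tall, fixed. Origin at the centre of its underside, x away from the robot at yaw 0, z up; yaw varies. +y half: open tray with a row of small steel tips in its outer lane. -y half: closed lid carrying the steel lock case (62 by 56 mm, 14 mm tall).
- keeper_bar (a joint): Angle (rad) of the flat steel keeper bar (168 by 16 by 4 mm), which swings level about an upright pin at the tray's far end and stays where left. 0: shut on its stop above the tips, free end towards the robot. Open is positive, towards the box's +y: knob = hinge + 145 mm (-cos, +sin) in box x, y. A sprung ball resists (3 to 8 N at the knob) in the last 0.05 rad, then snaps up behind the bar.
- bar_knob (a point): Centre of the upright round finger knob near the bar's free end: 12 mm diameter, 22 mm tall, this point half-way up it, 121 mm above the counter (its foot, the bar's upper face, is at 108 mm), 145 mm from the hinge pin. Clear space round it.
- bar_hinge (a point): Point on the upright hinge pin of the keeper bar, at the bar's height (106 mm above the counter). Fixed to the box, with the box's axes.
- keyway (a point): Centre of the keyway's mouth in the upward-facing brass plug of the lock, 113.5 mm above the counter; fixed to the box, with its axes. At rest the keyway is long along x: 13.6 by 5.4 mm, mouth flared to 19 by 11 mm over the first 4 mm, 30 mm straight down. Two sprung sticky pins stand in it 10 and 18 mm down at its +x end; each takes 5 to 15 N to push past straight, less when the key is rocked a few degrees.
- lock_plug (a joint): Angle of the lock plug, rad: 0 at rest, growing clockwise seen from above, 1.52 at its stop (a quarter turn). A spring drives it back to 0 (0.02 N m at rest, 0.11 N m at the stop). The key has about 0.12 rad of play, by which the plug lags it. Turning draws the sprung brass bolt out of the staple between the tiers.
- key: The square-headed key as a whole; origin on its axis at the underside of its collar, z up along the key, x across the width of blade and head. 45 g.
- key_bow (a point): Centre of the box key's head: square black plate 30 mm wide (key's x), 10 mm thick (key's y; grasp across it), 30 mm tall, a small cut-out near its top. The key stands upright, blade down, in the wooden block, z up. The centre is 26 mm above the underside of a 24 mm round collar, which rests on the block now, and on the plug's face when fully home. Same either way round (half turn about z).
- key_tip (a point): Lowest point of the key's blade, on its axis, 52 mm below key_bow and 26 mm below the collar's underside. Steel blade 12 mm wide (key's x) by 4 mm thick (y), the last 6 mm coming to a V in its width. 26 mm below keyway when fully home.
- key_block: Fixed maple block 150 mm (its x) by 60 mm (y) by 34 mm tall, origin at the centre of its underside. Two slots, 42 mm either side of the centre along x, hold the two keys upright, heads' width along the block's x; a 28 mm steel tip stands between. Yaw varies; which key is in which slot varies.
- pantry_key: The other key, not wanted: round black head 32 mm across and 10 mm thick, round stem; same collar and height. Origin on its axis at the underside of its collar. Leave it.
- brush: Pink silicone pastry brush lying on the counter, 210 mm long, origin under the root of its head, handle along its -x. Leave it.
- star_tip: Loose stainless star piping tip standing on the counter, 32 mm diameter, 44 mm tall, origin under its centre. Leave it.
- squeeze_bottle: Empty plastic squeeze bottle, 62 mm diameter, 205 mm tall, origin under its centre. Light; leave it standing.
- cookie_jar: Ceramic cookie jar with a clipped-on stoneware lid, 160 mm diameter, 198 mm tall, origin under its centre. Leave it.
- cookie_cutter: Round steel cookie cutter, 72 mm diameter, 28 mm tall, lying open end up, origin under its centre. Leave it.
- ramekin: Small white ceramic bowl, 84 mm diameter, 45 mm tall, origin under its centre. Leave it.
Not all that is in view belongs to the job. What is shaped like the key but green or orange is not meant.

How it is judged:
By the outcome, as a careful person would: the job done as asked, in the order asked, and still so for the second after the job is handed in, while the arm keeps its last pose, push and grip.
It also fails if it takes over 64 s, if anything falls off the work surface, if the arm or the gripper's body presses on something with over 40 N, if the wrist force passes 120 N, or if a joint passes its speed limit or range.

## Working session

There is one attempt and no reset: what is moved stays moved. The work goes in short steps, Python scripts to look and compute and a tool call to move; the robot and the scene stay as the last step left them, time stands still between calls to the robot, and variables do not carry over. Pictures are saved under pics/ and viewed, at most 10 in all, crops included, and the job is handed in when it is done.

Besides the shell and the picture viewer there is one more tool, called after "Call:" by a JSON object that holds its "name" and its "arguments". drive_tool: Moves the arm, as the interface text tells. Its arguments: {"type":"object","properties":{"travel":{"type":"array","items":{"type":"array","items":{"type":"number"}}},"roll":{"type":"array","items":{"type":"number"}},"claw":{"type":"number"},"grip_force":{"type":"number"}},"required":["travel","roll"]}

```bash
mkdir -p pics; ls
python3 - <<'E'
from rig import arm
import cv2,numpy as np
s=arm.get_state();print(s)
for n in("scene","side"):
    p,d=arm.snapshot(n);cv2.imwrite(f"pics/{n}.png",p[:,:,::-1]);np.save(f"pics/{n}.npy",d);print(n,arm.camera_params(n))
print(arm.camera_params("wrist"))
E
```

```text
pics
{'time': 0.0, 'qpos': array([ 1.13840730e+00,  1.24496982e-01,  1.65164867e+00, -6.16253358e-06,
        1.36746672e+00, -8.25725926e-02]), 'dq': array([ 0.00076716,  0.00237912, -0.00156988, -0.00010382, -0.00053545,
        0.00012671]), 'joint_torque': array([ 1.22418853e-03, -4.23615646e+01, -3.65448332e+01,  5.24208986e-05,
        6.90426270e-03, -1.04329712e-05]), 'eef_pos': array([222.59623191, 610.22374984, 302.67307924]), 'eef_rot': array([-2.54238774e-04,  1.74017049e-01,  9.84742122e-01, -9.77339543e-04]), 'force': array([0.71743081, 0.48689634, 0.93246145]), 'moment': array([ 0.02004243, -0.04518298,  0.02940386]), 'gripper_force': 0.0, 'finger_gap': 1.003952356367892}
scene {'intrinsics': array([[382.78908635,   0.        , 317.23514991],
       [  0.        , 382.78908635, 198.69035883],
       [  0.        ,   0.        ,   1.        ]]), 'k1': -0.0886301016412148, 'T': array([[-7.45739419e-02,  8.54251555e-01, -5.14483243e-01,
         1.08722387e+03],
       [ 9.97127785e-01,  5.70349343e-02, -4.98316874e-02,
         9.94543588e+01],
       [-1.32252785e-02, -
[... 556 characters left out ...]
2393e-01, -6.50793952e-01,
         8.32009951e+02],
       [ 0.00000000e+00,  0.00000000e+00,  0.00000000e+00,
         1.00000000e+00]])}
{'intrinsics': array([[331.19161549,   0.        , 323.06332164],
       [  0.        , 331.19161549, 208.25630303],
       [  0.        ,   0.        ,   1.        ]]), 'k1': -0.035563342917463665, 'tool_from_camera': array([[ 1.26846369e-03, -9.46411739e-01, -3.22960078e-01,
         8.35783886e+01],
       [ 9.99998478e-01,  8.13639820e-04,  1.54329750e-03,
         1.10323817e+00],
       [-1.19782169e-03, -3.22961544e-01,  9.46411330e-01,
        -7.06674916e+01],
       [ 0.00000000e+00,  0.00000000e+00,  0.00000000e+00,
         1.00000000e+00]])}
```

View pics/scene.png

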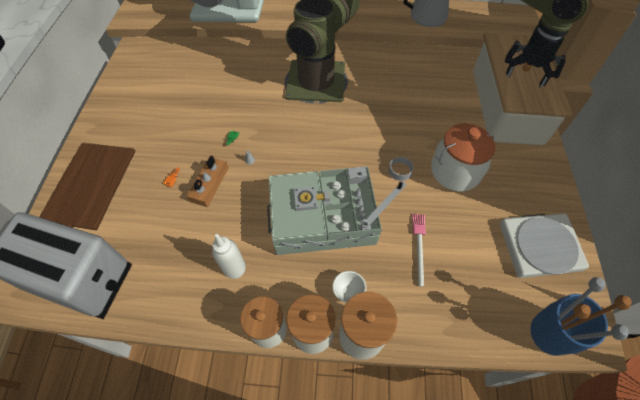

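View pics/side.png

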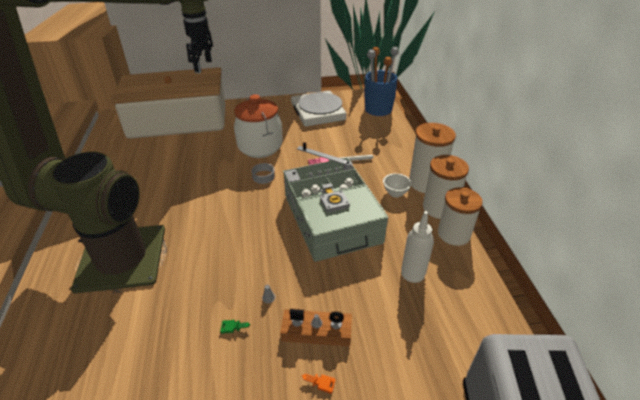

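The scene view shows the box around (323,210), lock at about (306,197), open bar from (368,222) to knob (403,184), and key block around (207,182). The side view shows the block at (316,325), with one head at (297,316) and the other at (336,319). I'll enlarge these.

```bash
cat > h.py <<'E'
import numpy as np,cv2
from rig import arm
from scipy.spatial.transform import Rotation as R
def cam(n,s=None):
    c=arm.camera_params(n)
    if n=="wrist":
        s=s or arm.get_state();T=np.eye(4);q=s["eef_rot"]
        T[:3,:3]=R.from_quat([q[1],q[2],q[3],q[0]]).as_matrix();T[:3,3]=s["eef_pos"]
        return c["intrinsics"],c["k1"],T@c["tool_from_camera"]
    return c["intrinsics"],c["k1"],c["T"]
def ray(C,u,v):
    K,k,T=C
    m=cv2.undistortPoints(np.array([[[u,v]]],float),K,np.array([k,0,0,0,0.]))[0,0]
    return T[:3,3],T[:3,:3]@np.array([m[0],m[1],1])
def atz(C,u,v,z):
    o,d=ray(C,u,v);return o+d*(z-o[2])/d[2]
def proj(C,p):
    K,k,T=C
    q=np.linalg.inv(T)@np.r_[p,1];a=q[:2]/q[2];a=a*(1+k*(a@a));return K[:2,:2]@a+K[:2,2]
E
python3 - <<'E'
import cv2,numpy as np
s=cv2.imread("pics/scene.png");t=cv2.imread("pics/side.png")
f=lambda im,x,y,w,h,k:cv2.resize(im[y:y+h,x:x+w],None,fx=k,fy=k,interpolation=cv2.INTER_CUBIC)
a=f(s,260,160,160,100,5);cv2.imwrite("pics/c1.png",a)
b=np.hstack([f(s,180,145,60,70,6),f(t,270,290,73,70,6)]);cv2.imwrite("pics/c2.png",b)
E
```

```text
(no output)
```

View pics/c1.png

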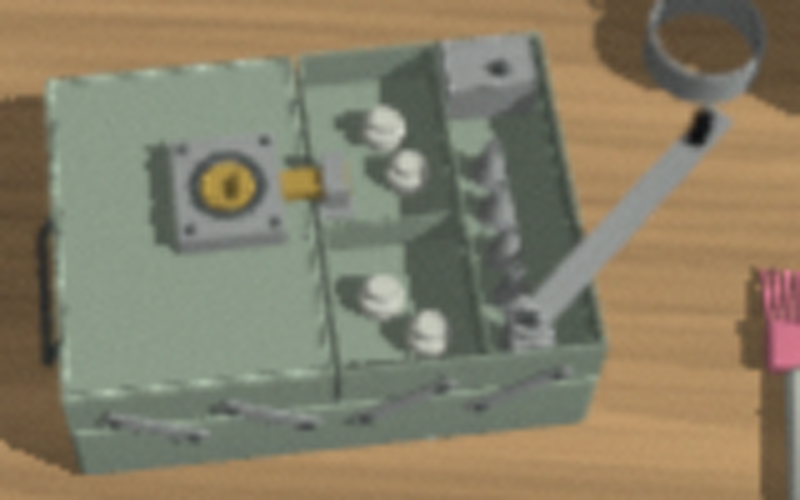

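View pics/c2.png

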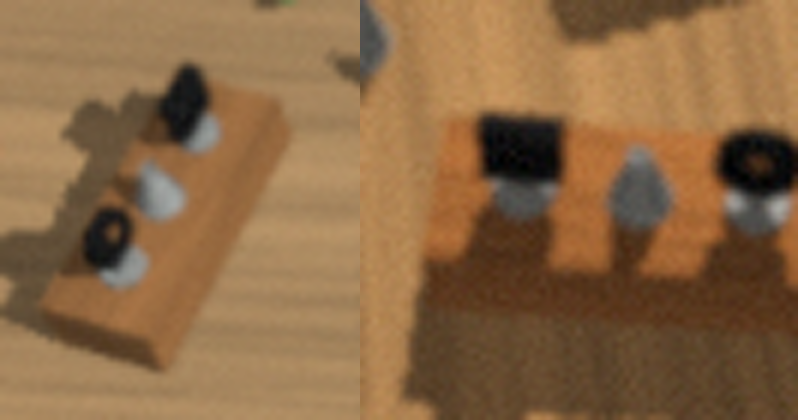

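The crops show: knob centre at c1 (700,127) and hinge (530,318); keyway at (230,185), with lid corners at (48,78), (540,35), (605,350) and (65,395). The square key is the one nearer the robot, head at c2 (185,102); the round key is at (107,238).

Run:
```python
from h import *
S=cam("scene");D=cam("side")
g=lambda x,y,z:atz(S,260+(x+.5)/5-.5,160+(y+.5)/5-.5,z)
k=lambda x,y,z:atz(S,180+(x+.5)/6-.5,145+(y+.5)/6-.5,z)
sd=lambda x,y,z:atz(D,270+(x-360+.5)/6-.5,290+(y+.5)/6-.5,z)
np.set_printoptions(precision=1,suppress=True)
c=[g(*p,98) for p in((48,78),(540,35),(605,350),(65,395))]
for a in c:print("corner",a)
print("centre",np.mean(c,0))
for i,j in((0,1),(3,2),(0,3),(1,2)):
    d=c[j]-c[i];print(np.linalg.norm(d),np.arctan2(d[1],d[0]))
print("keyway",g(230,185,113.5),"knob",g(700,127,119),"hinge",g(530,310,112))
print("sq",k(185,102,60),sd(521,147,60),"round",k(107,238,60),sd(757,162,60))
print("block",[k(*p,34) for p in((205,75),(290,130),(165,370),(40,305))])
```

```text
corner [496. -90.  98.]
corner [448.8 181.8  98. ]
corner [643.7 216.1  98. ]
corner [687.3 -54.5  98. ]
centre [568.9  63.3  98. ]
275.84469022560296 1.7426832066238305
274.11505465768755 1.7306221464851401
194.62810632857065 0.183241112202274
197.92213397030582 0.17421220190595885
keyway [568.   18.6 113.5] knob [518.7 265.2 119. ] hinge [630.7 176.5 112. ]
sq [ 432.2 -281.8   60. ] [ 433.6 -280.1   60. ] round [ 514.7 -301.9   60. ] [ 514.8 -299.3   60. ]
block [array([ 395.8, -286.1,   34. ]), array([ 427.7, -234.6,   34. ]), array([ 570.7, -267.2,   34. ]), array([ 538.9, -337.4,   34. ])]
```

```bash
cat >> h.py <<'E'
def psi(s):
    q=s["eef_rot"];M=R.from_quat([q[1],q[2],q[3],q[0]]).as_matrix();return np.arctan2(M[1,1],M[0,1])
def plan(*wps,start=None):
    """wps: (x,y,z,psi,rows); prints travel (cm) and roll per row"""
    if start is None:
        s=arm.get_state();start=[*s["eef_pos"],psi(s)];print("now",s["time"],np.round(start,3),s["force"].round(1),s["finger_gap"])
    c=np.array(start,float)
    for w in wps:
        n=w[4];t=np.array(w[:4],float);d0=(t-c)/n;T=[];Q=[]
        for i in range(n):
            a=c[3];d=d0
            T.append([round(float(v),2) for v in((-np.sin(a)*d[0]+np.cos(a)*d[1])/10,(np.cos(a)*d[0]+np.sin(a)*d[1])/10,-d[2]/10)])
            Q.append(round(float(-d[3]),3))
            b=a-Q[-1];c=c+np.array([(-np.sin(a)*T[-1][0]+np.cos(a)*T[-1][1])*10,(np.cos(a)*T[-1][0]+np.sin(a)*T[-1][1])*10,-T[-1][2]*10,-Q[-1]])
        print("travel",T,"roll",Q)
E
python3 - <<'E'
from h import *
print(atz(cam("scene"),463,160,100))
s=[222.8,610.6,303.9,1.221]
plan((519,265,300,.90,10),start=s)
plan((519,265,250,.90,3),start=[519,265,300,.9])
E
```

```text
[407.90073295 454.23415114 100.        ]
travel [[-3.97, -2.23, 0.04], [-4.04, -2.1, 0.04], [-4.1, -1.97, 0.04], [-4.16, -1.84, 0.04], [-4.22, -1.71, 0.04], [-4.27, -1.57, 0.04], [-4.32, -1.43, 0.04], [-4.36, -1.29, 0.04], [-4.4, -1.15, 0.04], [-4.44, -1.01, 0.04]] roll [0.032, 0.032, 0.032, 0.032, 0.032, 0.032, 0.032, 0.032, 0.032, 0.032]
travel [[0.0, 0.0, 1.67], [0.0, 0.0, 1.67], [0.0, 0.0, 1.67]] roll [-0.0, -0.0, -0.0]
```

Call:
{"name": "drive_tool", "arguments": {"travel": [[-3.97,-2.23,0.04],[-4.04,-2.1,0.04],[-4.1,-1.97,0.04],[-4.16,-1.84,0.04],[-4.22,-1.71,0.04],[-4.27,-1.57,0.04],[-4.32,-1.43,0.04],[-4.36,-1.29,0.04],[-4.4,-1.15,0.04],[-4.44,-1.01,0.04]], "roll": [0.032,0.032,0.032,0.032,0.032,0.032,0.032,0.032,0.032,0.032], "claw": 32}}

```text
time: 1.35
eef_pos: [519.7, 263.9, 299.4]
eef_rot: [-0.0, 0.329, 0.944, -0.0]
force: [-0.5, 0.3, 1.2]
finger_gap: 0.32
gripper_force: 0.0
```

Run:
```python
from h import *
s=arm.get_state();C=cam("wrist",s);p,d=arm.snapshot("wrist");cv2.imwrite("pics/w1.png",p[:,:,::-1]);np.save("pics/w1.npy",C[2])
plan((519,265,188,.90,10))
print(proj(C,[518.7,265.2,121]),proj(C,[630.7,176.5,106]))
```

```text
now 1.4 [522.435 260.387 299.324   0.896] [ 1.4 -3.   0.4] 0.32076194326882645
travel [[0.06, 0.01, 1.11], [0.06, 0.01, 1.11], [0.06, 0.01, 1.11], [0.06, 0.01, 1.11], [0.06, 0.01, 1.11], [0.06, 0.01, 1.11], [0.06, 0.01, 1.11], [0.06, 0.01, 1.11], [0.06, 0.01, 1.11], [0.06, 0.01, 1.11]] roll [-0.0, -0.0, -0.0, -0.0, -0.0, -0.0, -0.0, -0.0, -0.0, -0.0]
[322.02018878 205.2975497 ] [322.18754896 338.99762745]
```

View pics/w1.png

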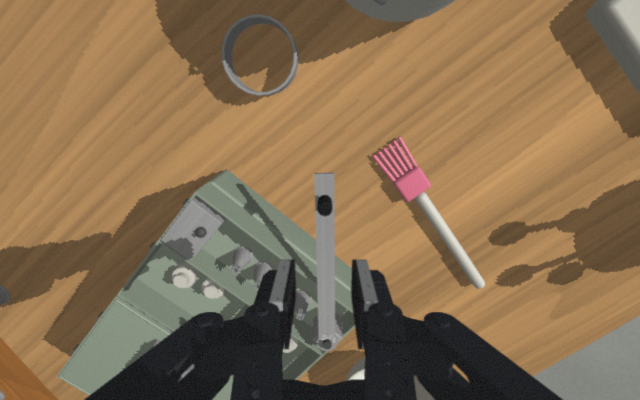

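The wrist view shows the knob at (324,205) and hinge at about (326,341), both within 2–3 px of the prediction. The bar lies in line with the tool.

Run:
```python
from h import *
C=list(cam("wrist"));C[2]=np.load("pics/w1.npy")
k=atz(C,324,205,123);h=atz(C,326,342,110);print(k,h,np.linalg.norm((k-h)[:2]))
plan((k[0],k[1],187,.90,10),start=[519,265,300,.90])
```

```text
[518.95823339 266.98757497 123.        ] [633.14093244 179.28845577 110.        ] 143.97508211709572
travel [[0.01, 0.02, 1.13], [0.01, 0.02, 1.13], [0.01, 0.02, 1.13], [0.01, 0.02, 1.13], [0.01, 0.02, 1.13], [0.01, 0.02, 1.13], [0.01, 0.02, 1.13], [0.01, 0.02, 1.13], [0.01, 0.02, 1.13], [0.01, 0.02, 1.13]] roll [-0.0, -0.0, -0.0, -0.0, -0.0, -0.0, -0.0, -0.0, -0.0, -0.0]
```

Call:
{"name": "drive_tool", "arguments": {"travel": [[0,0.1,1.5],[0,0,1.5],[0,0,1.5],[0,0,1.5],[0,0,1.5],[0,0,1.5],[0,0,1.0],[0,0,0.7],[0,0,0.6],[0,0,0]], "roll": [0,0,0,0,0,0,0,0,0,0], "claw": 30}}

```text
time: 2.65
eef_pos: [519.6, 265.9, 186.6]
eef_rot: [-0.0, 0.329, 0.944, -0.0]
force: [0.5, 0.3, 0.6]
finger_gap: 0.299
gripper_force: 0.0
```

Run:
```python
from h import *
s=arm.get_state();print(s["eef_pos"],psi(s),s["force"],s["time"])
# arc rows: hinge centre, radial angle a
H=np.array([632,178.])
a0=2.472;p=np.array([s["eef_pos"][0],s["eef_pos"][1]]);print(np.linalg.norm(p-H),np.arctan2(*(p-H)[::-1]))
```

```text
[519.60282015 265.94068782 186.56843684] 0.9009177856440422 [0.5367517  0.29906484 0.64665097] 2.65
142.71191475025017 2.477669669521452
```

Call:
{"name": "drive_tool", "arguments": {"travel": [[-0.05,-1.14,0],[-0.05,-1.14,0],[-0.05,-1.14,0],[-0.05,-1.14,0],[-0.05,-1.14,0],[-0.05,-1.14,0],[-0.05,-1.14,0],[-0.05,-1.14,0],[-0.05,-1.14,0],[-0.05,-1.14,0]], "roll": [-0.08,-0.08,-0.08,-0.08,-0.08,-0.08,-0.08,-0.08,-0.08,-0.08]}}

```text
time: 3.9
eef_pos: [490.7, 159.6, 187.8]
eef_rot: [0.001, -0.066, 0.998, 0.002]
force: [-0.1, 5.8, -0.2]
finger_gap: 0.3
gripper_force: 2.5
```

Call:
{"name": "drive_tool", "arguments": {"travel": [[-0.02,-0.5,0],[-0.02,-0.5,0],[0,-0.2,0],[0,-0.2,0],[0,0,0],[0,0,0],[0,0,0],[0,0,0],[0,0,0],[0,0,0]], "roll": [-0.035,-0.035,0,0,0,0,0,0,0,0]}}

```text
time: 5.15
eef_pos: [493.1, 145.1, 186.9]
eef_rot: [-0.0, -0.1, 0.995, -0.0]
force: [-0.5, -0.2, -0.9]
finger_gap: 0.294
gripper_force: 0.0
```

Run:
```python
from h import *
s=arm.get_state();print(s["eef_pos"],psi(s),s["force"],s["time"])
p=s["eef_pos"][:2];H=np.array([632,178.]);print(np.linalg.norm(p-H),np.arctan2(*(p-H)[::-1])%6.283-np.pi-.172)
p,d=arm.snapshot("scene");cv2.imwrite("pics/s2.png",cv2.resize(p[160:260,260:420,::-1],None,fx=5,fy=5,interpolation=cv2.INTER_CUBIC))
```

```text
[493.14454439 145.05189011 186.88302898] 1.7709862913639747 [-0.46528042 -0.20106944 -0.85873162] 5.15
142.71095086526182 0.060789552840072314
```

View pics/s2.png

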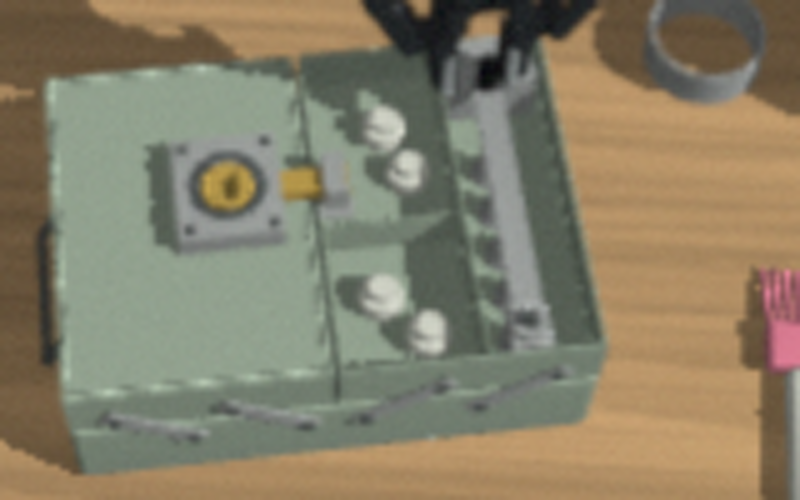

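The bar now lies along the row, knob at crop (488,68). I'll push a bit further to check it against the stop.

Call:
{"name": "drive_tool", "arguments": {"travel": [[0,-0.1,0],[0,-0.1,0],[0,-0.1,0],[0,-0.1,0],[0,0,0],[0,0,0],[0,0,0],[0,0,0],[0,0,0],[0,0,0]], "roll": [0,0,0,0,0,0,0,0,0,0]}}

```text
time: 6.45
eef_pos: [493.5, 143.0, 186.9]
eef_rot: [-0.0, -0.1, 0.995, 0.002]
force: [-1.7, 9.8, 0.5]
finger_gap: 0.298
gripper_force: 4.8
```

Call:
{"name": "drive_tool", "arguments": {"travel": [[0,-0.1,0],[0,-0.1,0],[0,-0.1,0],[0,0,0],[0,0,0],[0,0,0],[0,0,0],[0,0,0],[0,0,0],[0,0,0]], "roll": [0,0,0,0,0,0,0,0,0,0]}}

```text
time: 7.7
eef_pos: [493.6, 142.2, 186.9]
eef_rot: [-0.0, -0.099, 0.995, 0.005]
force: [-4.5, 19.2, -0.2]
finger_gap: 0.299
gripper_force: 9.6
```

Call:
{"name": "drive_tool", "arguments": {"travel": [[0,0.6,0],[0,0.55,0],[0,0,0],[0,0,-1],[0,0,-2],[0,0,-3],[0,0,-3],[0,0,-2],[0,0,0],[0,0,0]], "roll": [0,0,0,0,0,0,0,0,0,0]}}

```text
time: 8.95
eef_pos: [491.8, 149.3, 295.7]
eef_rot: [-0.001, -0.1, 0.995, -0.0]
force: [0.2, -0.8, -0.9]
finger_gap: 0.301
gripper_force: 0.0
```

Run:
```python
from h import *
p,d=arm.snapshot("scene");cv2.imwrite("pics/s3.png",cv2.resize(p[160:260,260:420,::-1],None,fx=5,fy=5,interpolation=cv2.INTER_CUBIC))
plan((433,-281,275,1.334,10))
```

```text
now 9.0 [491.647 149.286 295.255   1.771] [-0.7 -0.  -0.7] 0.2988098423190966
travel [[1.43, -4.1, 0.2], [1.25, -4.16, 0.2], [1.06, -4.21, 0.2], [0.88, -4.25, 0.2], [0.69, -4.29, 0.2], [0.5, -4.31, 0.2], [0.31, -4.33, 0.2], [0.12, -4.34, 0.2], [-0.07, -4.34, 0.2], [-0.26, -4.33, 0.2]] roll [0.044, 0.044, 0.044, 0.044, 0.044, 0.044, 0.044, 0.044, 0.044, 0.044]
```

Call:
{"name": "drive_tool", "arguments": {"travel": [[1.43,-4.1,0.2],[1.25,-4.16,0.2],[1.06,-4.21,0.2],[0.88,-4.25,0.2],[0.69,-4.29,0.2],[0.5,-4.31,0.2],[0.31,-4.33,0.2],[0.12,-4.34,0.2],[-0.07,-4.34,0.2],[-0.26,-4.33,0.2]], "roll": [0.044,0.044,0.044,0.044,0.044,0.044,0.044,0.044,0.044,0.044], "claw": 50}}

```text
time: 10.25
eef_pos: [432.8, -281.7, 275.2]
eef_rot: [-0.001, 0.12, 0.993, 0.001]
force: [0.5, -0.4, 0.1]
finger_gap: 0.501
gripper_force: 0.0
```

Call:
{"name": "drive_tool", "arguments": {"travel": [[0,0,2],[0,0,2],[0,0,2],[0,0,1],[0,0,0],[0,0,0],[0,0,0],[0,0,0],[0,0,0],[0,0,0]], "roll": [0,0,0,0,0,0,0,0,0,0]}}

```text
time: 11.5
eef_pos: [433.6, -280.7, 207.0]
eef_rot: [0.0, 0.12, 0.993, -0.0]
force: [-0.5, 0.1, -0.5]
finger_gap: 0.502
gripper_force: 0.0
```

Run:
```python
from h import *
s=arm.get_state();C=cam("wrist",s);p,d=arm.snapshot("wrist");np.save("pics/w2.npy",C[2])
w=cv2.resize(p[60:360,160:480,::-1],None,fx=1.5,fy=1.5,interpolation=cv2.INTER_CUBIC)
b=cv2.imread("pics/s3.png");b=cv2.resize(b[:250,400:700],None,fx=1,fy=1)
o=np.zeros((450,780,3),np.uint8);o[:,:480]=w;o[:250,480:]=b;cv2.imwrite("pics/w2.png",o)
print(s["eef_pos"],psi(s),s["force"],s["time"])
print(proj(C,[433,-281,60]),proj(C,[433,-281,34]))
```

```text
[ 433.61105364 -280.73724054  207.00031392] 1.3308951577195032 [-0.46566534  0.11767431 -0.53484865] 11.5
[320.383313   219.83577919] [320.59701038 207.91714935]
```

View pics/w2.png

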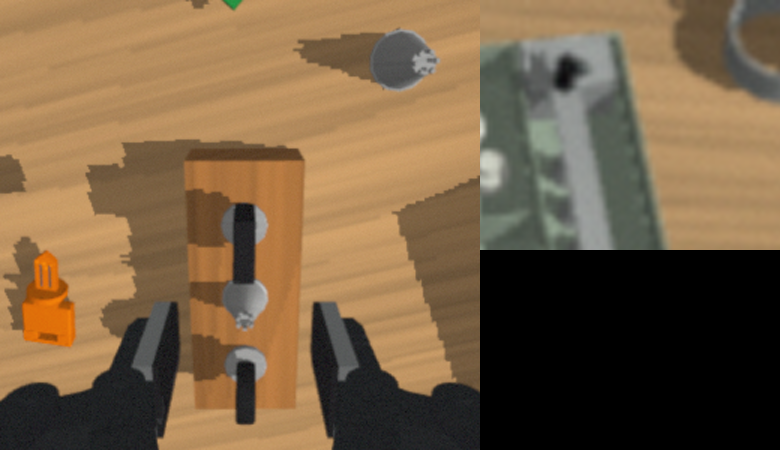

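The key stands straight in view: square head at (244,243), collar at (244,226), about 1.5 mm to tool +y. The bar rests against the catch block at right, still shut.

Call:
{"name": "drive_tool", "arguments": {"travel": [[0,0.12,1.5],[0,0,1.5],[0,0,1.5],[0,0,1.5],[0,0,1.2],[0,0,0.9],[0,0,0.6],[0,0,0],[0,0,0],[0,0,0]], "roll": [0,0,0,0,0,0,0,0,0,0]}}

```text
time: 12.8
eef_pos: [434.2, -279.8, 120.5]
eef_rot: [0.0, 0.12, 0.993, -0.0]
force: [-1.1, -1.1, -0.3]
finger_gap: 0.499
gripper_force: 0.0
```

Call:
{"name": "drive_tool", "arguments": {"travel": [[0,0,0],[0,0,0],[0,0,0],[0,0,0],[0,0,0],[0,0,0],[0,0,0],[0,0,0],[0,0,0],[0,0,0]], "roll": [0,0,0,0,0,0,0,0,0,0], "claw": 0, "grip_force": 40}}

```text
time: 14.05
eef_pos: [434.1, -279.7, 120.2]
eef_rot: [0.0, 0.12, 0.993, -0.0]
force: [-0.3, -0.1, 5.5]
finger_gap: 0.106
gripper_force: 41.8
```

Call:
{"name": "drive_tool", "arguments": {"travel": [[0,0,0],[0,0,0],[0,0,-0.5],[0,0,-1],[0,0,-1.5],[0,0,-2],[0,0,-2.5],[0,0,-2.5],[0,0,-2.5],[0,0,-2.5]], "roll": [0,0,0,0,0,0,0,0,0,0], "grip_force": 80}}

```text
time: 15.3
eef_pos: [433.9, -279.4, 271.8]
eef_rot: [0.0, 0.12, 0.993, -0.0]
force: [0.2, -0.2, 0.1]
finger_gap: 0.101
gripper_force: 78.3
```

Run:
```python
from h import *
plan((568,18.6,265,1.743,10))
```

```text
now 15.3 [ 433.856 -279.433  271.803    1.331] [ 0.2 -0.2  0.1] 0.1009351218083244
travel [[-0.6, 3.21, 0.07], [-0.73, 3.19, 0.07], [-0.86, 3.15, 0.07], [-0.99, 3.12, 0.07], [-1.11, 3.07, 0.07], [-1.24, 3.03, 0.07], [-1.36, 2.97, 0.07], [-1.48, 2.91, 0.07], [-1.6, 2.85, 0.07], [-1.71, 2.78, 0.07]] roll [-0.041, -0.041, -0.041, -0.041, -0.041, -0.041, -0.041, -0.041, -0.041, -0.041]
```

Call:
{"name": "drive_tool", "arguments": {"travel": [[-0.6,3.21,0.07],[-0.73,3.19,0.07],[-0.86,3.15,0.07],[-0.99,3.12,0.07],[-1.11,3.07,0.07],[-1.24,3.03,0.07],[-1.36,2.97,0.07],[-1.48,2.91,0.07],[-1.6,2.85,0.07],[-1.71,2.78,0.07]], "roll": [-0.041,-0.041,-0.041,-0.041,-0.041,-0.041,-0.041,-0.041,-0.041,-0.041]}}

```text
time: 16.55
eef_pos: [568.6, 19.5, 264.0]
eef_rot: [0.0, -0.086, 0.996, -0.0]
force: [0.5, 0.2, -0.3]
finger_gap: 0.102
gripper_force: 78.0
```

Call:
{"name": "drive_tool", "arguments": {"travel": [[0,0,1.5],[0,0,0.5],[0,0,0],[0,0,0],[0,0,0],[0,0,0],[0,0,0],[0,0,0],[0,0,0],[0,0,0]], "roll": [0,0,0,0,0,0,0,0,0,0]}}

```text
time: 17.8
eef_pos: [568.2, 18.4, 242.9]
eef_rot: [-0.0, -0.085, 0.996, 0.0]
force: [0.4, 0.1, -1.0]
finger_gap: 0.099
gripper_force: 78.1
```

Run:
```python
from h import *
s=arm.get_state();C=cam("wrist",s);p,d=arm.snapshot("wrist");np.save("pics/w3.npy",C[2])
q,_=arm.snapshot("scene");t,_=arm.snapshot("side")
cv2.imwrite("pics/w3raw.png",p[:,:,::-1]);cv2.imwrite("pics/s4raw.png",q[:,:,::-1]);cv2.imwrite("pics/d4raw.png",t[:,:,::-1])
w=cv2.resize(p[170:370,240:400,::-1],None,fx=3,fy=3,interpolation=cv2.INTER_CUBIC)
b=cv2.resize(q[165:225,280:330,::-1],None,fx=5,fy=5,interpolation=cv2.INTER_CUBIC)
c=cv2.resize(t[160:220,300:350,::-1],None,fx=5,fy=5,interpolation=cv2.INTER_CUBIC)
o=np.zeros((600,730,3),np.uint8);o[:,:480]=w;o[:300,480:]=b;o[300:,480:]=c;cv2.imwrite("pics/w3.png",o)
print(s["eef_pos"],psi(s),s["force"],s["time"])
M=np.linalg.inv(C[2])
for P in ([568,18.6,113.5],[s["eef_pos"][0],s["eef_pos"][1],s["eef_pos"][2]-112]):print([proj(cam(n) if n!="wrist" else C,P) for n in("wrist","scene","side")])
```

```text
[568.21709855  18.43901505 242.87883744] 1.7410697473497518 [ 0.3528595   0.14041716 -0.97529296] 17.8
[array([321.21730788, 229.15444597]), array([305.5873751 , 196.61106485]), array([334.47190589, 198.08725675])]
[array([320.79026713, 240.4814859 ]), array([305.25404922, 193.17460692]), array([334.67351844, 192.95054644])]
```

View pics/w3.png

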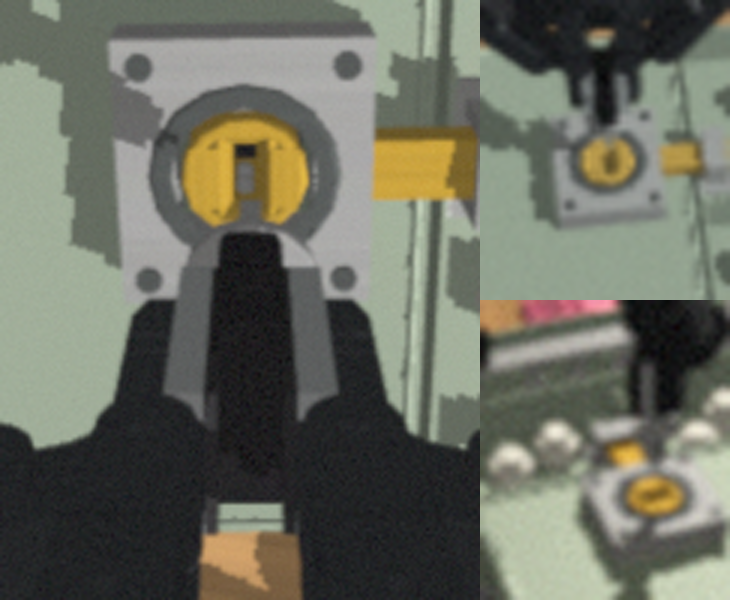

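The wrist view shows the keyway centre at about pixel (322,228), 1 px from prediction. The key between the pads sits at column ~324, and the collar's near edge at row ~244.

Run:
```python
from h import *
c=arm.camera_params("wrist");C=(c["intrinsics"],c["k1"],c["tool_from_camera"])
for x,z in((12,86),(12,80),(14,86),(0,86),(12,76),(15,60),(15,75),(17,75)):print(x,z,proj(C,[x,0,z]))
t=cv2.imread("pics/d4raw.png");q=cv2.imread("pics/s4raw.png")
f=lambda i,x,y:cv2.resize(i[y:y+50,x:x+40],None,fx=10,fy=10,interpolation=cv2.INTER_CUBIC)
cv2.imwrite("pics/c5.png",np.hstack([f(q,285,165),f(t,315,165)]))
```

```text
12 86 [320.52756093 240.15218052]
12 80 [320.46093874 245.12601089]
14 86 [320.52267641 236.60218364]
0 86 [320.55650741 260.88244859]
12 76 [320.41396062 248.63479485]
15 60 [320.19113574 258.40548726]
15 75 [320.39319842 243.91532781]
17 75 [320.38738466 240.12775188]
```

View pics/c5.png

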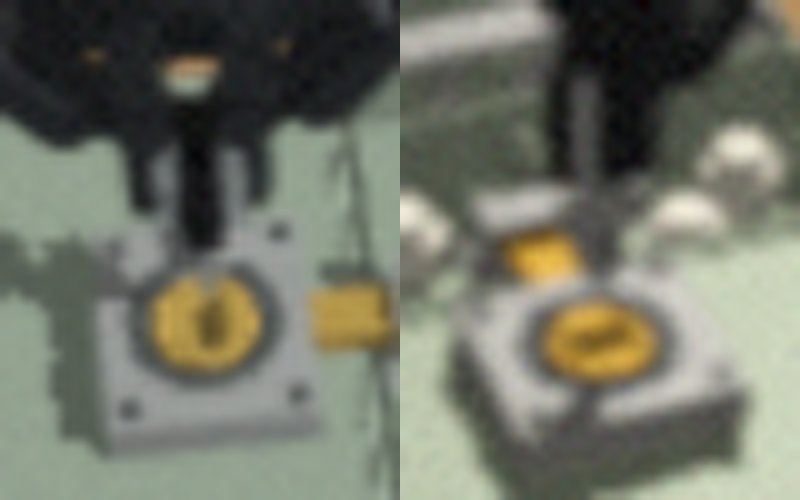

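Run:
```python
from h import *
p,d=arm.snapshot("wrist");c=arm.camera_params("wrist")
K,k,T=c["intrinsics"],c["k1"],c["tool_from_camera"]
v,u=np.mgrid[:400,:640];m=cv2.undistortPoints(np.stack([u,v],-1).reshape(-1,1,2).astype(float),K,np.array([k,0,0,0,0.])).reshape(400,640,2)
P=np.concatenate([m*d[...,None],d[...,None]],-1)@T[:3,:3].T+T[:3,3]
np.set_printoptions(precision=1,suppress=True)
for r in range(224,262,2):print(r,[tuple(P[r,x].round(1)) for x in(318,321,323,325)])
s=arm.get_state();c_=[568,18.6]
S=cam("scene");a=psi(s);x=np.array([-np.sin(a),np.cos(a)])
for X,Z in((-15,75),(-12,86),(0,112),(-6,106)):print(X,Z,proj(S,np.r_[s["eef_pos"][:2]+X*x,s["eef_pos"][2]-Z]))
# keyway: lock case & plug by colour
hsv=cv2.cvtColor(p,cv2.COLOR_RGB2HSV);mk=(hsv[...,0]>18)&(hsv[...,0]<32)&(hsv[...,1]>130)&(hsv[...,2]>90)
mk[:, :295]=0;mk[:,350:]=0;mk[:190]=0;mk[250:]=0
ys,xs=np.nonzero(mk);print("brass",xs.min(),xs.max(),ys.min(),ys.max(),P[ys.min()+2,321],P[225,xs.min()+1],P[225,xs.max()-1])
```

```text
224 [(np.float64(-4.1), np.float64(-2.2), np.float64(149.2)), (np.float64(-2.9), np.float64(-0.0), np.float64(146.4)), (np.float64(-3.5), np.float64(1.4), np.float64(147.7)), (np.float64(-6.4), np.float64(2.9), np.float64(155.0))]
226 [(np.float64(-4.9), np.float64(-2.2), np.float64(147.5)), (np.float64(-4.2), np.float64(-0.0), np.float64(145.6)), (np.float64(-4.4), np.float64(1.4), np.float64(146.1)), (np.float64(-6.6), np.float64(2.8), np.float64(151.8))]
228 [(np.float64(-6.1), np.float64(-2.2), np.float64(146.8)), (np.float64(-5.6), np.float64(-0.0), np.float64(145.5)), (np.float64(-5.2), np.float64(1.4), np.float64(144.4)), (np.float64(-7.1), np.float64(2.8), np.float64(149.2))]
230 [(np.float64(-6.3), np.float64(-2.1), np.float64(143.5)), (np.float64(-3.6), np.float64(0.0), np.float64(137.1)), (np.float64(-3.2), np.float64(1.4), np.float64(136.1)), (np.float64(-6.8), np.float64(2.8), np.float64(144.7))]
232 [(np.float64(-6.6), np.float64(-2.1), np.float64(140.6)), (np.float64(-4.7), np.float64(0.0), np.float64(136.2)), (np.float64(-5.4), np.float64(1.4), np.float64(137.9)), (np
[... 2689 characters left out ...]
t64(1.2), np.float64(62.6)), (np.float64(15.4), np.float64(2.1), np.float64(61.6))]
258 [(np.float64(14.2), np.float64(-1.0), np.float64(61.9)), (np.float64(14.0), np.float64(0.3), np.float64(62.3)), (np.float64(14.0), np.float64(1.2), np.float64(62.4)), (np.float64(14.5), np.float64(2.1), np.float64(61.3))]
260 [(np.float64(14.4), np.float64(-1.0), np.float64(59.7)), (np.float64(14.8), np.float64(0.4), np.float64(58.8)), (np.float64(14.6), np.float64(1.2), np.float64(59.3)), (np.float64(14.4), np.float64(2.1), np.float64(59.7))]
-15 75 [305.1 190.4]
-12 86 [305.2 191.7]
0 112 [305.3 193.2]
-6 106 [305.3 193.9]
brass 301 342 208 244 [ 13.4   0.1 129.5] [  3.2 -12.3 129. ] [  2.9  13.1 129.9]
```

Depth puts the key axis at tool (-0.5, 1.4) and the keyway at about (1.2, 0.4), so I shift +1.7, -1.0 mm and enter slowly.

Call:
{"name": "drive_tool", "arguments": {"travel": [[0.17,-0.1,0],[0,0,0],[0,0,0.6],[0,0,0.6],[0,0,0.4],[0,0,0.3],[0,0,0.2],[0,0,0.2],[0,0,0.2],[0,0,0]], "roll": [0,0,0,0,0,0,0,0,0,0]}}

```text
time: 19.25
eef_pos: [566.7, 17.1, 217.8]
eef_rot: [-0.0, -0.085, 0.996, 0.0]
force: [-1.0, -0.5, -1.8]
finger_gap: 0.096
gripper_force: 78.1
```

Call:
{"name": "drive_tool", "arguments": {"travel": [[0,0,0.2],[0,0,0.1],[0,0,0.1],[0,0,0.1],[0,0,0.1],[0,0,0.1],[0,0,0.1],[0,0,0.1],[0,0,0.1],[0,0,0]], "roll": [0.06,-0.12,0.12,-0.12,0.12,-0.12,0.12,-0.12,0.12,-0.06]}}

```text
time: 20.5
eef_pos: [566.8, 17.0, 208.4]
eef_rot: [0.0, -0.085, 0.996, -0.0]
force: [0.8, 0.0, -0.3]
finger_gap: 0.101
gripper_force: 78.3
```

Call:
{"name": "drive_tool", "arguments": {"travel": [[0,0,0.1],[0,0,0.1],[0,0,0.1],[0,0,0.1],[0,0,0.1],[0,0,0.1],[0,0,0.1],[0,0,0.1],[0,0,0],[0,0,0]], "roll": [0.06,-0.12,0.12,-0.12,0.12,-0.12,0.12,-0.12,0.06,0]}}

```text
time: 21.75
eef_pos: [566.8, 17.1, 200.5]
eef_rot: [0.0, -0.085, 0.996, -0.0]
force: [-1.9, 0.3, 1.1]
finger_gap: 0.102
gripper_force: 78.3
```

Keep pressing until the collar seats.

Call:
{"name": "drive_tool", "arguments": {"travel": [[0,0,0.1],[0,0,0.1],[0,0,0.1],[0,0,0.1],[0,0,0],[0,0,0],[0,0,0],[0,0,0],[0,0,0],[0,0,0]], "roll": [0.06,-0.12,0.12,-0.06,0,0,0,0,0,0]}}

```text
time: 23.0
eef_pos: [567.1, 16.9, 199.7]
eef_rot: [0.0, -0.086, 0.996, -0.0]
force: [-9.9, -0.6, 16.5]
finger_gap: 0.098
gripper_force: 80.6
```

Call:
{"name": "drive_tool", "arguments": {"travel": [[0,0,0],[0,0,0],[0,0,0],[0,0,0],[0,0,0],[0,0,0],[0,0,0],[0,0,0],[0,0,0],[0,0,0]], "roll": [0.15,0.15,0.15,0.15,0.15,0.15,0.15,0.15,0.15,0.15], "grip_force": 100}}

```text
time: 24.25
eef_pos: [567.8, 17.5, 199.7]
eef_rot: [0.001, 0.618, 0.786, 0.001]
force: [-6.1, 1.7, 14.0]
finger_gap: 0.099
gripper_force: 100.6
```

Run:
```python
from h import *
s=arm.get_state();print(s["eef_pos"],psi(s),1.741-psi(s),s["force"],s["moment"],s["qpos"].round(2),s["time"])
```

```text
[567.76209969  17.50270783 199.74524756] 0.23750974747922446 1.5034902525207756 [-6.14000328  1.74832322 13.96831495] [0.35729674 1.10187075 0.10425325] [-0.06  0.03  1.93  0.    1.18 -0.3 ] 24.25
```

Call:
{"name": "drive_tool", "arguments": {"travel": [[0,0,0],[0,0,0],[0,0,0],[0,0,0],[0,0,0],[0,0,0],[0,0,0],[0,0,0],[0,0,0],[0,0,0]], "roll": [0.03,0.03,0.03,0.03,0.02,0.02,0,0,0,0]}}

```text
time: 25.5
eef_pos: [567.6, 17.5, 199.7]
eef_rot: [0.0, 0.677, 0.736, 0.001]
force: [-7.0, 1.8, 14.9]
finger_gap: 0.1
gripper_force: 100.7
```

Run:
```python
from h import *
s=arm.get_state();print(s["eef_pos"],psi(s),1.741-psi(s),s["force"],s["moment"],s["qpos"].round(2),s["time"])
```

```text
[567.58776371  17.54043908 199.73969158] 0.08240553982377115 1.658594460176229 [-7.00437489  1.79478916 14.91428486] [0.39582691 1.29003009 0.08873809] [-0.06  0.03  1.93  0.    1.18 -0.15] 25.5
```

Call:
{"name": "drive_tool", "arguments": {"travel": [[0,0,0],[0,0,0],[0,0,0],[0,0,0],[0,0,0],[0,0,0],[0,0,0],[0,0,0],[0,0,0],[0,0,0]], "roll": [0.03,0.03,0.03,0,0,0,0,0,0,0]}}

```text
time: 26.75
eef_pos: [567.5, 17.6, 199.7]
eef_rot: [0.0, 0.71, 0.705, 0.001]
force: [-7.2, 1.9, 16.6]
finger_gap: 0.094
gripper_force: 100.8
```

Run:
```python
from h import *
s=arm.get_state();print(s["eef_pos"],psi(s),1.741-psi(s),s["force"],s["moment"],s["time"])
p,d=arm.snapshot("wrist");q,_=arm.snapshot("scene");t,_=arm.snapshot("side")
f=lambda i,x,y,w,h,k:cv2.resize(i[y:y+h,x:x+w,::-1],None,fx=k,fy=k,interpolation=cv2.INTER_CUBIC)
o=np.zeros((600,800,3),np.uint8)
o[:300,:400]=f(q,280,160,100,75,4);o[:300,400:]=f(t,280,155,100,75,4);o[300:,:480]=f(p,160,150,320,200,1.5);o[300:,480:780]=f(q,180,145,60,60,5);cv2.imwrite("pics/fin.png",o)
```

```text
[567.48863829  17.60216082 199.7169055 ] -0.006808118631858504 1.7478081186318586 [-7.18649554  1.89950825 16.60727747] [0.43862681 1.370223   0.3465566 ] 26.75
```

View pics/fin.png

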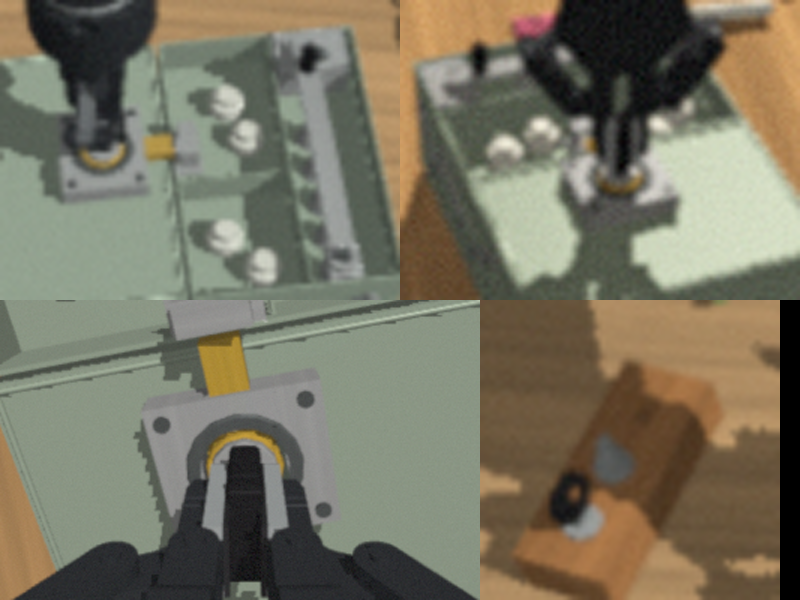

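The view shows the key's collar on the plug and the bolt drawn back to the staple's edge. The bar is shut and the round key is still in its block. The twist moment rose from 0.09 to 0.35 N m, so the plug is on its stop.

```bash
python3 -c "
from rig import arm
print(arm.close_job())"
```

```text
the job is handed in; nothing more can be done
None
```

I swung the keeper bar shut against its stop, then pushed the square-headed key fully home and turned it a quarter clockwise to the lock's stop. I handed the job in with the gripper still holding it turned; the round-headed key is still in its block, and the result of the judging wasn't shown.

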